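Seat the round soap holder in its three-point nest

TASK

Carry the round ceramic soap holder over the drainage groove, stand it on the slab in the open mouth of the nest, clear of the yellow roller, and let go of it. Then nudge it along the slab, past the sprung roller, until it bears on both red studs with the roller closed in behind it; go by feel, because it is brittle and must not be pushed hard against the nest. Leave it there untouched, and do not disturb the bowl, brush and dispenser.

Things in the scene. Friction and masses are not known exactly. Their poses are not given: they have to be found in the camera images.
- soap_holder: Loose white ceramic soap holder, a plain upright cylinder 64 mm in diameter and 32 mm high with a green soap in its top, 0.22 to 0.29 kg; it takes 1 to 2.2 N to slide it on the slab. Origin: centre of its underside; z up, its turn about z is of no matter. Grip it across its diameter from above, 20 N is safe. The slab is at z = 0.
- nest: Nest fixed on the slab: blue block (36 x 70, 30 mm high, centre 99 mm along +x) with a steel cradle: two red studs, a yellow roller. Origin: on the slab at the centre of the seated holder, for the cradle's middle setting. +x: push direction, from mouth to block. The cradle is clamped up to 15 mm nearer (-x) or farther (+x): NOT in any reported pose, find it by touch.
- studs (a point): Point midway between the tops of the red studs (upright, slippery, 12 mm thick, 28 mm high) at the cradle's middle setting; in the nest's frame left stud x +24, y +29, right stud x +7, y -37 mm. Pushing along +x takes up to 4 N, up to 7 N when it rubs along one stud; against both studs the force rises steeply: push with about 10 N, best twice; over 15 N of push breaks it.
- keeper_mid (a point): Top centre of the yellow roller (10 mm in diameter, 28 mm high) at rest at the middle setting. The holder drives it to the nest's +y, up to 18 mm (0.4 N at rest, 50 N/m); then it closes in behind with about 1 N: too weak to pull the holder home, it stays where pushing stops. Housing: nest y +48 to +68 mm, x from -34 mm, 27 mm high. Push at nest y within 4 mm, fingers closed, to miss the roller.
- mouth (a point): Point on the slab in the open mouth of the nest, at x -88, y 0 mm in the nest's frame; same axes as the nest. A soap holder centred here is clear of the roller at every setting and has free slab all round (accepted: 22 mm towards -x to 16 mm towards +x, and 15 mm to either side).
- bowl: Small stainless bowl, 110 mm across the rim, 45 mm high, loose; origin: centre of its underside. Leave alone.
- brush: Green scrubbing brush standing on its white bristles, 50 x 140 mm (long along its y), 66 mm high with its handle, loose; origin: centre of its underside. Leave alone.
- dispenser: White plastic push dispenser, 68 mm in diameter, 168 mm high, loose; origin: centre of its underside. Leave alone. (The drainage groove, 30 mm wide and 10 mm deep, runs along world x from x = 0.22 m on, y = -0.025 to 0.005 m.)
Not all that is in view belongs to the job. Leave any orange or purple look-alike of the nest alone.

How it is judged (in metres and radians):
On the way:
1. the soap holder stands upright on the slab in the mouth of the nest, let go (x of soap_holder in the frame of nest between -0.11 and -0.072 m and y of soap_holder in the frame of nest between -0.015 and 0.015 m and height (world z) of soap_holder below 0.003 m and angle between soap_holder's own z axis and vertical below 0.05 rad and contact force between the fingers and soap_holder below 0.05 N and linear speed of soap_holder below 0.01 m/s), for 0.15 s.
At the end, for the whole second after the job is handed in: The soap holder stands flat on the slab (within 3 mm and 0.05 rad), at rest and released, in the nest: it touches both red studs (over 0.05 N each) and the yellow roller presses on it from behind (over 0.1 N); its centre is within 18 mm in x and 6 mm in y of the nest's origin (contact force between soap_holder and stud_left above 0.05 N and contact force between soap_holder and stud_right above 0.05 N and contact force between soap_holder and roller above 0.1 N and x of soap_holder in the frame of nest between -0.018 and 0.018 m and y of soap_holder in the frame of nest between -0.006 and 0.006 m and height (world z) of soap_holder below 0.003 m and angle between soap_holder's own z axis and vertical below 0.05 rad and linear speed of soap_holder below 0.01 m/s and contact force between the fingers and soap_holder below 0.05 N).
It fails at once if the soap holder and the nest press on each other with more than 28 N in all (a push of about 15 N) (contact force between soap_holder and nest above 28 N).
It fails at once if the soap holder is lowered into the nest from above instead of being slid in along the slab (height (world z) of soap_holder between 0.012 and 0.05 m and x of soap_holder in the frame of nest between -0.05 and 0.03 m and y of soap_holder in the frame of nest between -0.04 and 0.04 m).
It fails at once if the soap holder is tipped over (angle between soap_holder's own z axis and vertical above 0.6 rad).
It fails at once if the bowl, brush or dispenser is disturbed (moved over 15 mm) (distance of any of bowl, brush, dispenser from where it was at the start of the episode above 0.015 m).
It also fails if it takes over 67 s, if anything falls off the work surface, if the arm or the gripper's body presses on something with over 40 N, if the wrist force passes 120 N, or if a joint passes its speed limit or range.

ROBOT

A 6-joint arm with a two-finger parallel gripper is mounted at the origin on the work surface. World frame = base frame: x ahead of the robot, y to its left, z up, the work surface at z = 0. Lengths are in mm, angles in rad, forces in N, time in s.
With the tool pointing down it reaches from about 400 to 825 mm from the base axis. Payload 7 kg.
Tool frame: the origin (TCP) lies on the mounting face of the last link; the fingertips stand 173 mm ahead of it and the grasp point (between the pads) lies 155 mm ahead of it (hold_point_z is the z of the grasp point in the tool frame, in mm); z points along the fingers, y is the line along which they close (so a half turn about z gives the same grasp; the last joint's range is limited). The gripper opens to 85 mm and grips with 20 to 120 N. Pads are 22 mm wide; open, the fingers measure 114 mm over their backs; the gripper's body (76 mm by 85 mm) begins 54 mm behind the grasp point. The pads swing forward as they close: fully open they stand 13 mm farther back than shut.
Start: joints at [-0.923, 0.359, 0.012, 0, -1.224, -0.288], TCP at [237.632, -631.765, 404.702] pointing down, gripper open.
Joint ranges: [-3.07, 3.07], [-1.43, 2.12], [-1.02, 1.25], [-3.03, 1.67], [-3.05, -0], [-3.03, 3.03]. Speed limits (rad/s): [2.39, 2.39, 3.01, 3.14, 3.14, 3.14].

INTERFACE

Orientations are given as a unit quaternion [x, y, z, w].
In Python, from rig import state, snapshot, calibration, job_done, recognise, hold_point_z gives the robot as it stands. The module is installed in compiled form; this text tells all that it offers.
- The arm moves only by the tool apply_moves, never from a script. Its argument "plan" is a list of rows, each a list of 3 entries, a list of its own where there are three numbers: the finger opening in cm, from 0 to 8.54, then the shift along the world's x, y, z in cm, then the turn about the world's z in rad. In form: [[claw, [tx, ty, tz], roll], ...]. A call has 1 to 20 rows; each row shifts and turns the commanded pose from where the row before left it; what a row does not reach is not made up. A row lasts 1/12 s, in which the tool goes at most 41.7 mm and 7.16 degrees, less where a joint would pass 70% of its speed; a pose out of reach is approached as far as the arm can. A call with a gripper value outside its range is refused whole. The fingers move at their own pace and stop on an object; "grip_force" is the grip in N (left out, the last holds). Time passes only in rows, so rows that do not move let the fingers close. It gives the time, the measured TCP pose, the force, the opening and the grip force at its end, in the units of the state.
- state(): the state, without advancing time (a new reading comes with each control period).
- snapshot(name): name is "side" or "top" or "wrist"; returns (picture, depth): 480x640x3 uint8, blue, green, red; 480x640 float32, mm along the optical axis (not along the pixel's ray), 0 where there is no reading.
- calibration(name): a dict with "mtx" (3x3 intrinsics, pixels), "R" (3x3) and "t" (3): a world point X has camera coordinates R X + t; the wrist camera has in their place "mount" (4x4, takes a point from camera to tool coordinates, whose origin is the TCP and whose axes are the flange's). Camera axes: x right, y down, z forward; pixel columns grow to the right and rows downward; lengths in mm; the calibration is good to about 2 mm. A picture is of the moment at which its call begins: read the wrist's pose just before it. calibration takes no time and is no camera call.
- job_done(): hands the job in; it is judged then, once.
Trained networks look in the newest picture that a camera, given by its name, has taken for a name from the list of things; names that differ only in an ending like _2 or _b are one class to them, and where a whole thing is asked for, a point or a joint stands for the part that bears it (a point fixed in the world has none). Each returns a list of dicts, best first, with "confidence" (0 to 1); they miss things now and then, are a little off and sometimes report something else, mostly with a low value. They report only what shows in the picture. A call takes as long as a camera call. They do not tell look-alikes from the thing itself.
- recognise(camera, query): "bbox" ([centre column, centre row, width, height] in pixels, round what is visible of it).
The state is a dict: "time_s": time; "joint_pos": joint angles; "qd": joint speeds; "joint_torque": joint torques, N m; "ee_pos": TCP position; "orientation": TCP orientation; "force": force on the tool from outside, world axes, zero at the start; "torque": the same for the moment, N m; "grip_width": opening from 0.0 (shut) to 1.0 (fully open); "finger_force": force on a finger pad.
Only numpy, scipy, OpenCV 4.12 (cv2) and the standard library are available. Lean on these libraries where they do the work, as an engineer would, in place of code of your own. Each camera call takes 0.05 s, during which the arm holds its last target. There are 200 camera calls.

## Working session

There is one attempt and no reset: what is moved stays moved. The work goes in short steps, Python scripts to look and compute and a tool call to move; the robot and the scene stay as the last step left them, time stands still between calls to the robot, and variables do not carry over. Pictures are saved under pics/ and viewed, at most 10 in all, crops included, and the job is handed in when it is done.

Besides the shell and the picture viewer there is one more tool, called after ">>>" by a JSON object that holds its "api" and its "payload", one argument or row to a line. apply_moves: Moves the arm, as the interface text tells. Its arguments: {"type":"object","properties":{"plan":{"type":"array"},"grip_force":{"type":"number"}},"required":["plan"]}

```bash
mkdir -p pics
cat > h.py <<'E'
import numpy as np, cv2
from rig import *
def world(cam,d,u,v,st=None):
    c=calibration(cam);K=np.array(c["mtx"])
    p=np.stack([(u-K[0,2])/K[0,0]*d,(v-K[1,2])/K[1,1]*d,d],-1)
    return (p-np.array(c["t"]))@np.array(c["R"])
def cloud(cam,d):
    v,u=np.mgrid[0:480,0:640]; return world(cam,d,u,v)
E
python3 - <<'E'
from h import *
s=state();print({k:np.round(s[k],3) for k in s})
print(hold_point_z if not callable(hold_point_z) else hold_point_z())
for n in ("top","side"):
    p,d=snapshot(n);cv2.imwrite(f"pics/{n}.png",p);np.save(n+"d.npy",d);np.save(n+"p.npy",p)
    W=cloud(n,d)
    for q in ("soap_holder","nest","studs","keeper_mid","bowl","brush","dispenser"):
        for r in recognise(n,q)[:4]:
            b=r["bbox"];u,v=int(b[0]),int(b[1]);print(n,q,round(r["confidence"],2),np.round(b),np.round(W[min(v,479),min(u,639)]))
E
```

```text
{'time_s': np.float64(0.0), 'joint_pos': array([-0.923,  0.359,  0.011, -0.   , -1.224, -0.288]), 'qd': array([ 0.   , -0.003, -0.001,  0.   ,  0.001, -0.001]), 'joint_torque': array([ 1.0000e-03, -5.8332e+01,  2.9342e+01,  6.9370e+00, -6.0000e-03,
        0.0000e+00]), 'ee_pos': array([ 237.613, -631.608,  403.764]), 'orientation': array([-0.179,  0.984,  0.001, -0.   ]), 'force': array([ 0.072, -0.478,  0.494]), 'torque': array([-0.007, -0.014, -0.022]), 'finger_force': np.float64(0.0), 'grip_width': np.float64(0.998)}
154.70000000000002
top soap_holder 0.89 [402. 209.  26.  22.] [ 526. -196.   34.]
top nest 0.97 [198. 341.  67.  57.] [185. 333.   4.]
top nest 0.82 [158. 217.  69.  55.] [509. 447.  21.]
top nest 0.78 [241. 197.  63.  49.] [566. 229.  11.]
top nest 0.76 [324. 189.  50.  51.] [590.   9.   2.]
top studs 0.98 [198. 340.  65.  56.] [185. 333.   4.]
top studs 0.96 [242. 198.  60.  55.] [563. 229.  10.]
top studs 0.94 [159. 218.  59.  55.] [507. 445.  17.]
top studs 0.94 [322. 188.  51.  55.] [590.  12.  14.]
top keeper_mid 0.74 [240. 198.  55.  52.] [563. 232.  12.]
top 
[... 438 characters left out ...]
] [587.   6.   0.]
side nest 0.87 [315. 176.  58.  30.] [730. 278.  12.]
side nest 0.71 [222. 187.  40.  28.] [520. 429.   1.]
side studs 0.93 [313. 175.  58.  27.] [752. 307.  -4.]
side studs 0.88 [356. 238.  81.  40.] [595.  14.   0.]
side studs 0.8 [221. 186.  45.  32.] [509. 421.   9.]
side studs 0.72 [280. 207.  66.  36.] [558. 240.   1.]
side keeper_mid 0.97 [313. 176.  57.  27.] [742. 301.  -1.]
side keeper_mid 0.79 [282. 208.  72.  34.] [563. 234.   1.]
side keeper_mid 0.76 [358. 240.  78.  42.] [591.   7.  -0.]
side keeper_mid 0.67 [220. 186.  47.  27.] [506. 421.  13.]
side bowl 0.84 [512. 354.  69.  55.] [ 514. -406.    9.]
side brush 0.55 [462. 246.  60.  49.] [ 695. -198.   40.]
```

Run:
```python
import cv2
p=cv2.imread("pics/top.png");cv2.imwrite("pics/topc.png",cv2.resize(p[80:400,100:540],None,fx=1.8,fy=1.8,interpolation=cv2.INTER_CUBIC))
```

```text
(no output)
```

View pics/topc.png

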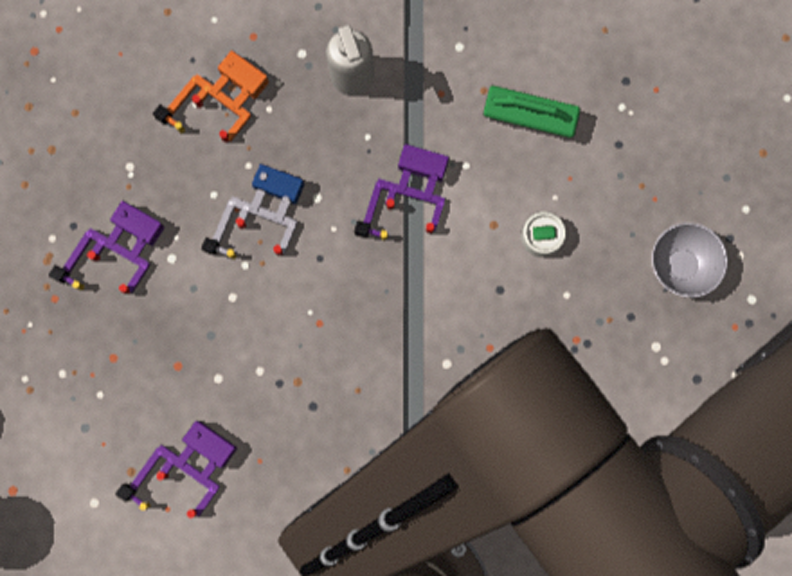

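View pics/side.png

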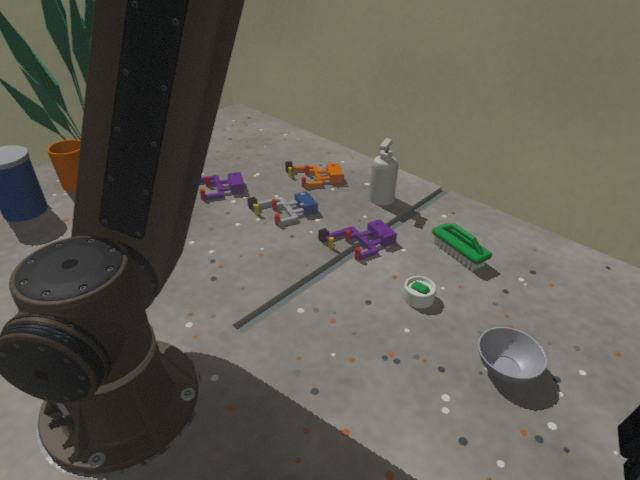

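The top crop shows the soap holder at full-picture px (402,209). Five things look like the nest: blue block with steel cradle (253,182), purple (335,170), purple (175,205), purple (216,327) and orange (235,122). By the description, the blue one at (253,182) is the real nest. I'll measure it and check it in a close crop.

Run:
```python
from h import *
p=np.load("topp.npy");d=np.load("topd.npy");W=cloud("top",d)
hsv=cv2.cvtColor(p,cv2.COLOR_BGR2HSV)
roi=np.zeros((480,640),bool);roi[165:225,205:275]=1
m=roi&(hsv[...,0]>100)&(hsv[...,0]<122)&(hsv[...,1]>110)&(d>0)&(W[...,2]>20)
X=W[m];print("block n",len(X),np.median(X,0))
v,u=np.nonzero(m);r=cv2.minAreaRect(X[:,:2].astype(np.float32));print(r)
def blobs(mm,z):
    n,l,s,c=cv2.connectedComponentsWithStats(mm.astype(np.uint8))
    cal=calibration("top");K=np.array(cal["mtx"]);R=np.array(cal["R"]);t=np.array(cal["t"]);C=-R.T@t
    for i in range(1,n):
        if s[i,4]<4: continue
        ray=R.T@np.linalg.inv(K)@[*c[i],1];print(s[i,4],np.round(c[i],1),np.round(C+ray*(z-C[2])/ray[2],1))
print("red");blobs(roi&((hsv[...,0]<6)|(hsv[...,0]>174))&(hsv[...,1]>150),28)
print("yel");blobs(roi&(hsv[...,0]>20)&(hsv[...,0]<32)&(hsv[...,1]>130),28)
m=np.zeros_like(roi);m[190:230,380:425]=1;m&=(W[...,2]>22)&(d>0)
print("soap",cv2.minEnclosingCircle(W[m][:,:2].astype(np.float32)),W[m].mean(0))
cv2.imwrite("pics/nestc.png",cv2.resize(p[160:230,200:290],None,fx=6,fy=6,interpolation=cv2.INTER_CUBIC))
print(calibration("wrist"))
```

```text
block n 317 [601.55146295 192.7684729   29.24238883]
((602.2503662109375, 194.04360961914062), (70.69116973876953, 37.16755676269531), 67.54829406738281)
red
19 [233.3 203.4] [541.9 246.8  28. ]
19 [253.8 218.3] [502.1 191.6  28. ]
yel
18 [227.9 220.3] [496.4 259.7  28. ]
soap ((526.5244140625, -199.3469696044922), 32.56990051269531) [ 526.29206475 -199.28169718   29.11615578]
{'mtx': array([[413.99544173,   0.        , 323.31900392],
       [  0.        , 413.99544173, 238.31608603],
       [  0.        ,   0.        ,   1.        ]]), 'mount': array([[ 3.71477346e-04, -9.50023294e-01, -3.12178799e-01,
         7.95501731e+01],
       [ 9.99999837e-01,  4.88534685e-04, -2.96759567e-04,
        -1.09308068e-01],
       [ 4.34438673e-04, -3.12178638e-01,  9.50023320e-01,
         3.06750176e+01],
       [ 0.00000000e+00,  0.00000000e+00,  0.00000000e+00,
         1.00000000e+00]])}
```

View pics/nestc.png

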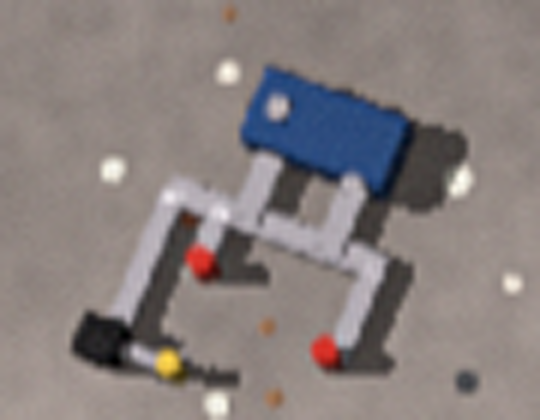

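The close crop confirms the choice: blue block, steel cradle, two red studs (233,203) and (254,218), and a yellow roller (228,220). Next I move above the soap holder.

>>> {"api": "apply_moves", "payload": {
  "plan": [
    [8.5,[1.8,2.7,-0.8],0],
    [8.5,[1.8,2.7,-0.8],0],
    [8.5,[1.8,2.7,-0.8],0],
    [8.5,[1.8,2.7,-0.8],0],
    [8.5,[1.8,2.7,-0.8],0],
    [8.5,[1.8,2.7,-0.8],0],
    [8.5,[1.8,2.7,-0.8],0],
    [8.5,[1.8,2.7,-0.8],0],
    [8.5,[1.8,2.7,-0.8],0],
    [8.5,[1.8,2.7,-0.8],0],
    [8.5,[1.8,2.7,-0.8],0],
    [8.5,[1.8,2.7,-0.8],0],
    [8.5,[1.8,2.7,-0.8],0],
    [8.5,[1.8,2.7,-0.8],0],
    [8.5,[1.8,2.7,-0.8],0],
    [8.5,[1.8,2.7,-0.8],0],
    [8.5,[0,0,0],0],
    [8.5,[0,0,0],0]
  ]
}}

```text
time_s: 2.3
ee_pos: [526.4, -198.4, 276.2]
orientation: [-0.18, 0.984, 0.0, -0.0]
force: [-0.9, -0.4, 1.2]
grip_width: 0.991
finger_force: 0.0
```

```bash
cat >> h.py <<'E'
from scipy.spatial.transform import Rotation as Ro
def wcloud():
    s=state();p,d=snapshot("wrist");c=calibration("wrist");K=np.array(c["mtx"]);M=np.array(c["mount"])
    v,u=np.mgrid[0:480,0:640]
    q=np.stack([(u-K[0,2])/K[0,0]*d,(v-K[1,2])/K[1,1]*d,d],-1)@M[:3,:3].T+M[:3,3]
    return p,d,q@Ro.from_quat(s["orientation"]).as_matrix().T+np.array(s["ee_pos"])
E
python3 - <<'E'
from h import *
p,d,W=wcloud();cv2.imwrite("pics/w1.png",p)
m=(d>0)&(W[...,2]>20)&(W[...,2]<50)&(np.hypot(W[...,0]-526,W[...,1]+199)<50)
X=W[m];print(m.sum(),cv2.minEnclosingCircle(X[:,:2].astype(np.float32)),np.percentile(X[:,2],[5,50,95]))
E
```

```text
9868 ((528.0650634765625, -201.85650634765625), 32.10956954956055) [24.96316083 29.83377475 32.79996926]
```

View pics/w1.png

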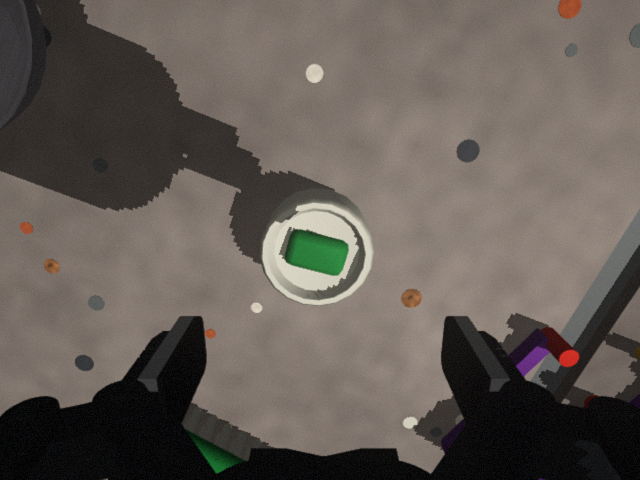

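The wrist view shows the holder centred at px (318,253), between the fingers. I descend and grip.

>>> {"api": "apply_moves", "payload": {
  "plan": [
    [8.5,[0.1,-0.2,-1.2],0],
    [8.5,[0,0,-1.8],0],
    [8.5,[0,0,-1.8],0],
    [8.5,[0,0,-1.8],0],
    [8.5,[0,0,-1.6],0],
    [8.5,[0,0,-1.2],0],
    [8.5,[0,0,-0.6],0],
    [6,[0,0,0],0],
    [6,[0,0,0],0],
    [6,[0,0,0],0],
    [6,[0,0,0],0],
    [6,[0,0,0],0],
    [6,[0,0,0],0]
  ],
  "grip_force": 20
}}

```text
time_s: 3.43
ee_pos: [526.7, -201.8, 177.3]
orientation: [-0.179, 0.984, -0.0, 0.0]
force: [-1.0, -1.2, 2.3]
grip_width: 0.741
finger_force: 23.2
```

>>> {"api": "apply_moves", "payload": {
  "plan": [
    [6,[0,0,1],0],
    [6,[0,0,2],0],
    [6,[0,0,2.5],0],
    [6,[-0.6,2.9,2.5],0.05],
    [6,[-0.6,2.9,2],0.05],
    [6,[-0.6,2.9,0],0.05],
    [6,[-0.6,2.9,0],0.05],
    [6,[-0.6,2.9,0],0.05],
    [6,[-0.6,2.9,0],0.05],
    [6,[-0.6,2.9,0],0.05],
    [6,[-0.6,2.9,0],0.05],
    [6,[-0.6,2.9,0],0.05],
    [6,[-0.6,2.9,0],0.05],
    [6,[-0.6,2.9,0],0.05],
    [6,[-0.6,2.9,0],0.05],
    [6,[-0.6,2.9,0],0.05],
    [6,[-0.6,2.9,0],0.05],
    [6,[-0.6,2.9,0],0.1],
    [6,[-0.6,2.9,0],0.08],
    [6,[0,0,0],0]
  ]
}}

```text
time_s: 5.1
ee_pos: [430.3, 266.5, 277.8]
orientation: [-0.584, 0.812, 0.0, 0.002]
force: [1.1, 0.4, -2.5]
grip_width: 0.744
finger_force: 23.5
```

```bash
cat > nest.py <<'E'
from h import *
def find(tag):
    p,d,W=wcloud();cv2.imwrite(f"pics/{tag}.png",p)
    hsv=cv2.cvtColor(p,cv2.COLOR_BGR2HSV);near=(d>0)&(np.hypot(W[...,0]-530,W[...,1]-225)<130)
    m=near&(hsv[...,0]>100)&(hsv[...,0]<125)&(hsv[...,1]>110)&(W[...,2]>24)
    if m.sum()>50: print("block",m.sum(),cv2.minAreaRect(W[m][:,:2].astype(np.float32)),np.median(W[m],0))
    for nm,mm in (("red",((hsv[...,0]<6)|(hsv[...,0]>174))&(hsv[...,1]>150)&(W[...,2]>22)),("yel",(hsv[...,0]>20)&(hsv[...,0]<32)&(hsv[...,1]>130)&(W[...,2]>22))):
        n,l,s,c=cv2.connectedComponentsWithStats((mm&near).astype(np.uint8))
        for i in range(1,n):
            if s[i,4]>15: print(nm,s[i,4],np.round(c[i]),cv2.minEnclosingCircle(W[l==i][:,:2].astype(np.float32)),W[l==i][:,2].max())
    return p,d,W
E
python3 - <<'E'
from nest import *
s=state();print(s["ee_pos"],s["orientation"],s["joint_pos"],s["force"]);find("w2")
E
```

```text
[430.32038472 266.52698563 277.84225356] [-5.84337061e-01  8.11509532e-01  3.58171768e-04  1.53300765e-03] [ 9.43289986e-01  2.05940799e-01 -5.26492908e-01  3.80417948e-04
 -8.35226728e-01 -1.26621355e+00] [ 1.05588382  0.39670918 -2.51684714]
block 3858 ((508.3522033691406, 240.81402587890625), (69.83454132080078, 199.3719482421875), 61.923885345458984) [584.82253795 220.10420442  30.43049252]
red 509 [149. 162.] ((503.19134521484375, 190.24325561523438), 6.372846603393555) 30.200500198181288
red 424 [129. 275.] ((543.3645629882812, 246.19400024414062), 6.589669227600098) 29.70308735546803
yel 292 [211. 271.] ((496.89190673828125, 258.5303039550781), 5.440219879150391) 30.45515131794778
```

View pics/w2.png

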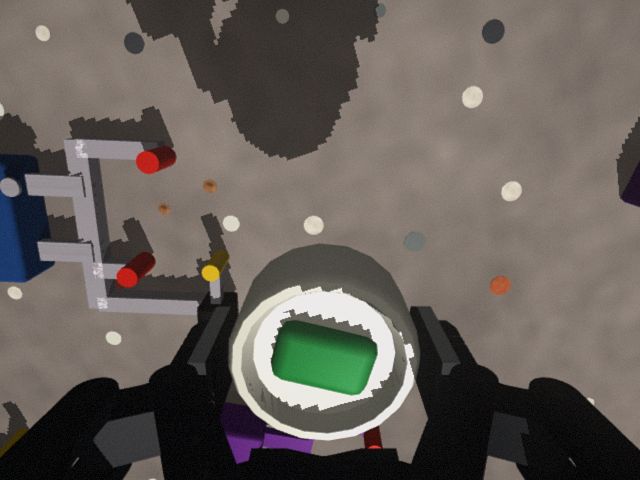

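The view shows the studs at (149,162) and (129,275), the roller at (211,271), and the holder level in the grip at (323,350). I lower it into the mouth.

>>> {"api": "apply_moves", "payload": {
  "plan": [
    [6,[-0.3,-0.2,-1],-0.03],
    [6,[-0.3,-0.2,-1.7],-0.03],
    [6,[0,0,-1.7],0],
    [6,[0,0,-1.7],0],
    [6,[0,0,-1.5],0],
    [6,[0,0,-1],0],
    [6,[0,0,-0.6],0],
    [6,[0,0,-0.3],0],
    [6,[0,0,-0.3],0],
    [6,[0,0,-0.1],0],
    [6,[0,0,0],0],
    [6,[0,0,0],0]
  ]
}}

```text
time_s: 6.15
ee_pos: [424.8, 258.4, 178.2]
orientation: [-0.556, 0.831, 0.0, 0.0]
force: [0.1, -0.7, -2.8]
grip_width: 0.744
finger_force: 23.5
```

>>> {"api": "apply_moves", "payload": {
  "plan": [
    [6,[0,0.2,0],0],
    [6,[0,0.2,0],0],
    [6,[0,0,-0.05],0],
    [6,[0,0,-0.05],0],
    [6,[0,0,0],0],
    [6,[0,0,0],0]
  ]
}}

```text
time_s: 6.65
ee_pos: [424.8, 262.7, 177.3]
orientation: [-0.556, 0.831, 0.0, 0.001]
force: [-2.9, 1.4, 5.3]
grip_width: 0.739
finger_force: 24.2
```

>>> {"api": "apply_moves", "payload": {
  "plan": [
    [7,[0,0,0],0],
    [8.5,[0,0,0],0],
    [8.5,[0,0,0],0],
    [8.5,[0,0,0],0],
    [8.5,[0,0,0],0],
    [8.5,[0,0,0],0],
    [8.5,[0,0,1],0],
    [8.5,[0,0,2],0],
    [8.5,[0,0,2],0],
    [8.5,[0,0,2],0],
    [8.5,[-1.4,0.6,2],0],
    [8.5,[-2,0.8,2],0],
    [8.5,[0,0,0],0],
    [8.5,[0,0,0],0]
  ]
}}

```text
time_s: 7.82
ee_pos: [390.2, 276.7, 287.9]
orientation: [-0.557, 0.831, 0.001, 0.001]
force: [0.4, -0.5, -0.3]
grip_width: 0.989
finger_force: 0.0
```

Run:
```python
from nest import *
s=state();print(s["ee_pos"],s["orientation"],s["force"]);p,d,W=find("w3")
m=(d>0)&(W[...,2]>20)&(W[...,2]<50)&(np.hypot(W[...,0]-424,W[...,1]-262)<45)
X=W[m];print(m.sum(),cv2.minEnclosingCircle(X[:,:2].astype(np.float32)),np.percentile(X[:,2],[5,50,95]))
```

```text
[390.2241122  276.66425552 287.92450419] [-5.56886439e-01  8.30587297e-01  6.43939548e-04  1.34944540e-03] [ 0.42329423 -0.45851228 -0.29138876]
block 1320 ((431.77154541015625, 256.9532470703125), (27.90238380432129, 53.17081832885742), 75.05113983154297) [429.698679   248.44349669 184.38772758]
red 478 [ 81. 181.] ((503.0545959472656, 190.53843688964844), 6.447978496551514) 29.959391162257475
red 405 [ 75. 289.] ((543.5296630859375, 246.7903594970703), 7.141891956329346) 29.750089428637637
yel 275 [151. 280.] ((496.88818359375, 258.47760009765625), 5.782286167144775) 29.984325929760132
9040 ((425.8468933105469, 263.6573486328125), 32.21229934692383) [24.92227995 29.80207188 32.76486216]
```

View pics/w3.png

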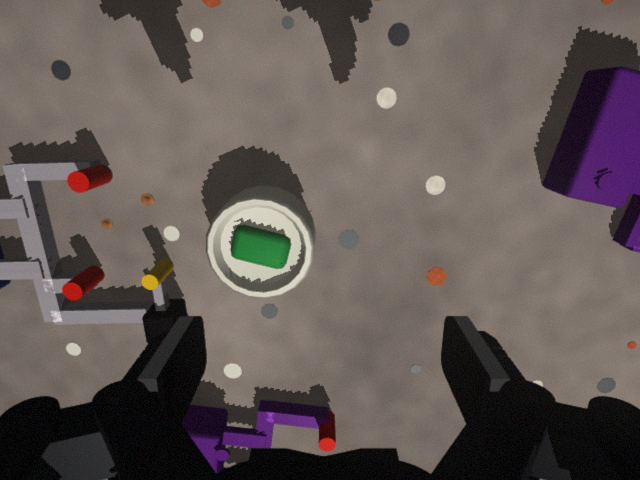

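The holder stands in the mouth at (260,247), about x −91, y +2, clear of the roller at (151,280). Now I close the fingers and go down behind it.

>>> {"api": "apply_moves", "payload": {
  "plan": [
    [0,[-1.5,0.5,0],0.014],
    [0,[-1.8,0.6,0],0],
    [0,[0,0,-1.5],0],
    [0,[0,0,-2],0],
    [0,[0,0,-2],0],
    [0,[0,0,-2],0],
    [0,[0,0,-2],0],
    [0,[0,0,-1],0],
    [0,[0,0,-0.5],0],
    [0,[0,0,0],0],
    [0,[0,0,0],0],
    [0,[0,0,0],0],
    [0,[0,0,0],0]
  ]
}}

```text
time_s: 8.95
ee_pos: [357.9, 287.5, 177.4]
orientation: [-0.562, 0.827, 0.0, 0.001]
force: [-0.4, -1.4, 1.0]
grip_width: 0.002
finger_force: 0.0
```

Run:
```python
from nest import *
s=state();print(s["ee_pos"],s["orientation"],s["joint_pos"],s["force"],s["grip_width"]);p,d=snapshot("side");cv2.imwrite("pics/s2.png",cv2.resize(p[150:300,200:400],None,fx=3,fy=3))
```

```text
[357.8743395  287.49513487 177.36537762] [-5.62074096e-01  8.27086587e-01  3.12382262e-04  6.24673685e-04] [ 1.10784966e+00  2.98120248e-01 -7.28400896e-01  1.27718767e-04
 -5.42879892e-01 -1.48497221e+00] [-0.36384577 -1.42237689  1.02637289] 0.002358970398466435
```

View pics/s2.png

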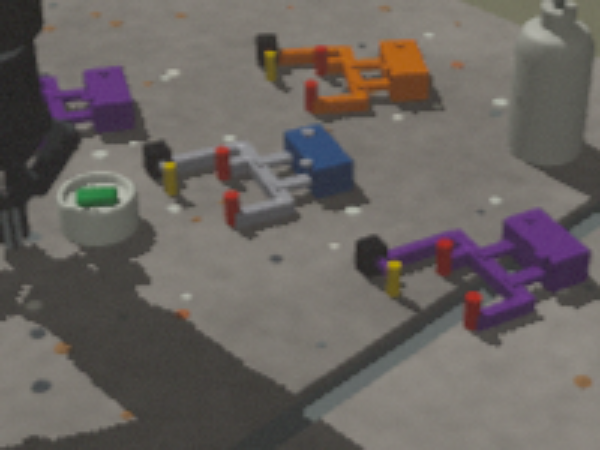

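>>> {"api": "apply_moves", "payload": {
  "plan": [
    [0,[0.46,-0.18,0],0],
    [0,[0.46,-0.18,0],0],
    [0,[0.46,-0.18,0],0],
    [0,[0.46,-0.18,0],0],
    [0,[0.46,-0.18,0],0],
    [0,[0.46,-0.18,0],0],
    [0,[0.46,-0.18,0],0],
    [0,[0.46,-0.18,0],0],
    [0,[0.46,-0.18,0],0],
    [0,[0.46,-0.18,0],0],
    [0,[0.46,-0.18,0],0],
    [0,[0.46,-0.18,0],0],
    [0,[0,0,0],0],
    [0,[0,0,0],0]
  ]
}}

```text
time_s: 10.17
ee_pos: [413.2, 265.4, 176.6]
orientation: [-0.562, 0.827, -0.0, -0.0]
force: [0.2, 1.2, 0.4]
grip_width: 0.001
finger_force: 0.0
```

```bash
cat > chk.py <<'E'
from nest import *
import sys
s=state();print(s["ee_pos"],s["force"]);p,d,W=find(sys.argv[1])
R=np.array([503.1,190.4]);L=np.array([543.5,246.5]);mid=(R+L)/2;a=np.deg2rad(-21.5);D=np.array([np.cos(a),np.sin(a)]);N=np.array([-D[1],D[0]])
t=np.array(s["ee_pos"])[:2]-mid+1;print("tool x,y",t@D+15.5,t@N-4, "F along,lat",np.array(s["force"])[:2]@D,np.array(s["force"])[:2]@N)
hold=(d>0)&(W[...,2]>24)&(W[...,2]<36)&(p.min(-1)>110)&(np.hypot(W[...,0]-mid[0]+50,W[...,1]-mid[1]-20)<90)
n,l,st,c=cv2.connectedComponentsWithStats(hold.astype(np.uint8));i=1+st[1:,4].argmax();X=W[l==i][:,:2]
r=np.c_[(X-mid)@D+15.5,(X-mid)@N-4];cc=cv2.minEnclosingCircle(r.astype(np.float32));print("holder x,y,r",cc,len(X))
E
python3 chk.py w4
```

```text
[413.17122294 265.4201497  176.59141193] [0.19948272 1.20844863 0.38278263]
block 360 ((436.0855407714844, 251.50390625), (26.744504928588867, 62.73841857910156), 68.46492004394531) [441.390388   244.72260679  79.62394754]
yel 643 [ 95. 415.] ((496.759033203125, 259.132568359375), 6.1420416831970215) 29.893955489573074
tool x,y -103.61645005490011 0.6364393533973329 F along,lat -0.2572956802390058 1.197472493919969
holder x,y,r ((-53.84954833984375, 4.401665210723877), 33.963035583496094) 10195
```

View pics/w4.png

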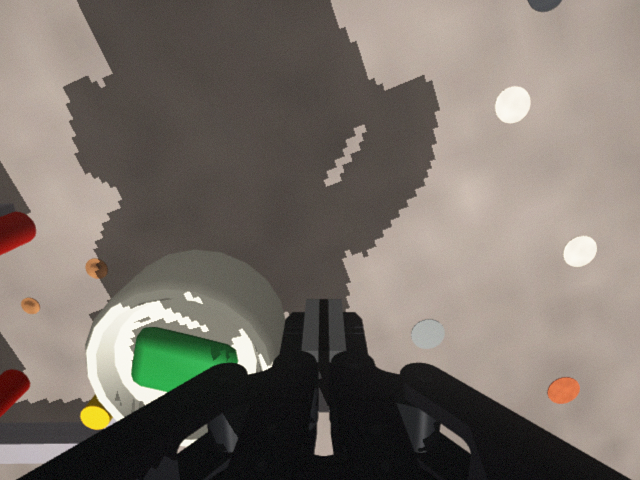

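The holder (px 180,365) is just reaching the roller (95,415). I continue gently.

>>> {"api": "apply_moves", "payload": {
  "plan": [
    [0,[0.28,-0.11,0],0],
    [0,[0.28,-0.11,0],0],
    [0,[0.28,-0.11,0],0],
    [0,[0.28,-0.11,0],0],
    [0,[0.28,-0.11,0],0],
    [0,[0.28,-0.11,0],0],
    [0,[0.28,-0.11,0],0],
    [0,[0.28,-0.11,0],0]
  ]
}}

```text
time_s: 10.88
ee_pos: [435.5, 256.6, 176.6]
orientation: [-0.562, 0.827, -0.0, -0.0]
force: [-2.0, 0.5, -0.4]
grip_width: 0.006
finger_force: 1.0
```

>>> {"api": "apply_moves", "payload": {
  "plan": [
    [0,[0.19,-0.07,0],0],
    [0,[0.19,-0.07,0],0],
    [0,[0.19,-0.07,0],0],
    [0,[0.19,-0.07,0],0],
    [0,[0.19,-0.07,0],0]
  ]
}}

```text
time_s: 11.3
ee_pos: [444.9, 253.3, 176.7]
orientation: [-0.562, 0.827, -0.0, -0.0]
force: [-1.9, -0.8, -1.2]
grip_width: -0.003
finger_force: 0.8
```

```bash
python3 chk.py w5
```

```text
[444.92079302 253.25058455 176.69417705] [-1.87159001 -0.84478145 -1.22662419]
block 423 ((452.5611572265625, 245.3607177734375), (26.80952262878418, 96.83316802978516), 68.30619812011719) [452.53412449 234.46500168  79.00898248]
red 1598 [ 74. 247.] ((503.0362243652344, 189.78456115722656), 6.979997634887695) 30.43557000870075
red 1245 [ 62. 423.] ((543.4763793945312, 245.41061401367188), 7.272739410400391) 29.489458143581572
yel 94 [188. 442.] ((489.34326171875, 252.4522247314453), 25.060382843017578) 71.7072239181412
tool x,y -69.61593172728567 0.9499185256068712 F along,lat -1.4317467857529305 -1.4719395315457715
holder x,y,r ((-23.469314575195312, -0.9929125905036926), 30.506860733032227) 11036
```

>>> {"api": "apply_moves", "payload": {
  "plan": [
    [0,[0.13,-0.05,0],0],
    [0,[0.13,-0.05,0],0],
    [0,[0.13,-0.05,0],0],
    [0,[0.13,-0.05,0],0],
    [0,[0.13,-0.05,0],0],
    [0,[0.13,-0.05,0],0]
  ]
}}

```text
time_s: 11.85
ee_pos: [452.7, 250.3, 176.7]
orientation: [-0.562, 0.827, 0.0, 0.0]
force: [-2.1, -0.4, -0.1]
grip_width: -0.001
finger_force: 0.9
```

>>> {"api": "apply_moves", "payload": {
  "plan": [
    [0,[0.09,-0.04,0],0],
    [0,[0.09,-0.04,0],0],
    [0,[0.09,-0.03,0],0]
  ]
}}

```text
time_s: 12.1
ee_pos: [455.3, 249.2, 176.8]
orientation: [-0.562, 0.827, 0.0, 0.0]
force: [-1.6, 0.7, -0.1]
grip_width: 0.0
finger_force: 1.0
```

```bash
python3 chk.py w6
```

```text
[455.34096965 249.22507507 176.75470423] [-1.60250334  0.65613405 -0.09809615]
block 423 ((460.64471435546875, 242.38186645507812), (26.910438537597656, 98.64608764648438), 68.22754669189453) [461.96332539 230.94742255  79.417823  ]
red 1527 [111. 247.] ((502.86480712890625, 189.8689422607422), 6.8475236892700195) 30.23543816995084
red 1065 [ 92. 420.] ((522.16552734375, 234.643310546875), 30.814899444580078) 76.58816883928479
tool x,y -58.44546216145352 1.0235213072102267 F along,lat -1.7314711922221433 0.023159209922974256
holder x,y,r ((-12.003524780273438, -4.2536492347717285), 30.662540435791016) 11469
```

>>> {"api": "apply_moves", "payload": {
  "plan": [
    [0,[0.09,-0.04,0],0],
    [0,[0.09,-0.03,0],0],
    [0,[0.09,-0.04,0],0]
  ]
}}

```text
time_s: 12.4
ee_pos: [458.0, 248.2, 176.7]
orientation: [-0.562, 0.827, 0.0, 0.0]
force: [-1.4, 0.1, 0.8]
grip_width: 0.0
finger_force: 1.0
```

>>> {"api": "apply_moves", "payload": {
  "plan": [
    [0,[0.09,-0.04,0],0],
    [0,[0.09,-0.03,0],0]
  ]
}}

```text
time_s: 12.57
ee_pos: [459.8, 247.4, 176.7]
orientation: [-0.562, 0.827, 0.0, 0.0]
force: [-4.5, 1.9, 1.7]
grip_width: 0.003
finger_force: 2.1
```

>>> {"api": "apply_moves", "payload": {
  "plan": [
    [0,[0.09,-0.04,0],0],
    [0,[0.05,-0.02,0],0]
  ]
}}

```text
time_s: 12.73
ee_pos: [461.3, 247.2, 176.8]
orientation: [-0.562, 0.827, 0.0, 0.0]
force: [-3.3, 1.9, -0.4]
grip_width: -0.003
finger_force: 2.0
```

>>> {"api": "apply_moves", "payload": {
  "plan": [
    [0,[0.05,-0.02,0],0],
    [0,[0.05,-0.02,0],0]
  ]
}}

```text
time_s: 12.9
ee_pos: [462.3, 246.8, 176.8]
orientation: [-0.562, 0.827, 0.0, 0.0]
force: [-2.8, 3.4, 0.2]
grip_width: 0.004
finger_force: 2.1
```

>>> {"api": "apply_moves", "payload": {
  "plan": [
    [0,[0.05,-0.02,0],0],
    [0,[0.05,-0.02,0],0]
  ]
}}

```text
time_s: 13.07
ee_pos: [463.2, 246.2, 176.8]
orientation: [-0.562, 0.827, 0.0, 0.0]
force: [-2.9, 3.3, 0.6]
grip_width: -0.001
finger_force: 2.0
```

>>> {"api": "apply_moves", "payload": {
  "plan": [
    [0,[0.05,-0.02,0],0],
    [0,[0.05,-0.02,0],0]
  ]
}}

```text
time_s: 13.23
ee_pos: [464.2, 245.6, 176.8]
orientation: [-0.562, 0.827, -0.0, 0.0]
force: [-2.9, 3.1, 0.7]
grip_width: 0.002
finger_force: 1.9
```

>>> {"api": "apply_moves", "payload": {
  "plan": [
    [0,[0.05,-0.02,0],0],
    [0,[0.05,-0.02,0],0]
  ]
}}

```text
time_s: 13.4
ee_pos: [465.2, 245.1, 176.7]
orientation: [-0.562, 0.827, -0.0, -0.0]
force: [-3.2, 2.4, 1.9]
grip_width: 0.003
finger_force: 1.8
```

>>> {"api": "apply_moves", "payload": {
  "plan": [
    [0,[0.05,-0.02,0],0]
  ]
}}

```text
time_s: 13.48
ee_pos: [465.7, 244.9, 176.8]
orientation: [-0.562, 0.827, -0.0, -0.0]
force: [-2.6, 2.3, 2.1]
grip_width: 0.0
finger_force: 1.8
```

>>> {"api": "apply_moves", "payload": {
  "plan": [
    [0,[0.05,-0.02,0],0]
  ]
}}

```text
time_s: 13.57
ee_pos: [466.2, 244.7, 176.7]
orientation: [-0.562, 0.827, -0.0, -0.0]
force: [-3.4, 1.7, 1.7]
grip_width: 0.002
finger_force: 1.8
```

```bash
python3 chk.py w7
```

```text
[466.1706683  244.69900441 176.71851545] [-3.38542964  1.74125203  1.69025391]
block 428 ((468.67950439453125, 238.74075317382812), (26.552165985107422, 108.3449935913086), 68.61473083496094) [473.37046724 225.96367756  80.402569  ]
red 1485 [148. 248.] ((503.1424255371094, 190.2195281982422), 6.512059211730957) 30.240779633445214
red 155 [114. 419.] ((526.5293579101562, 229.58509826660156), 26.184202194213867) 72.8362056857598
tool x,y -46.71050983717861 0.7814834923855605 F along,lat -3.7880342205039867 0.37932736673468387
holder x,y,r ((1.506301760673523, 1.2785266637802124), 33.624176025390625) 11088
```

>>> {"api": "apply_moves", "payload": {
  "plan": [
    [0,[0.05,-0.02,0],0],
    [0,[0,0,0],0]
  ]
}}

```text
time_s: 13.78
ee_pos: [466.7, 244.5, 176.7]
orientation: [-0.562, 0.827, -0.0, -0.0]
force: [-2.3, 1.4, 1.6]
grip_width: -0.001
finger_force: 1.3
```

>>> {"api": "apply_moves", "payload": {
  "plan": [
    [0,[0.05,-0.02,0],0],
    [0,[0,0,0],0]
  ]
}}

```text
time_s: 13.95
ee_pos: [467.2, 244.3, 176.7]
orientation: [-0.562, 0.827, -0.0, -0.0]
force: [-2.4, 1.3, 2.1]
grip_width: 0.002
finger_force: 1.4
```

>>> {"api": "apply_moves", "payload": {
  "plan": [
    [0,[0.05,-0.02,0],0],
    [0,[0,0,0],0]
  ]
}}

```text
time_s: 14.12
ee_pos: [467.6, 244.2, 176.7]
orientation: [-0.562, 0.827, 0.0, -0.0]
force: [-2.9, 0.9, 1.6]
grip_width: 0.001
finger_force: 1.7
```

>>> {"api": "apply_moves", "payload": {
  "plan": [
    [0,[0.05,-0.02,0],0],
    [0,[0,0,0],0]
  ]
}}

```text
time_s: 14.28
ee_pos: [467.8, 244.0, 176.7]
orientation: [-0.562, 0.827, 0.0, -0.0]
force: [-6.8, 2.7, 3.9]
grip_width: -0.0
finger_force: 3.2
```

>>> {"api": "apply_moves", "payload": {
  "plan": [
    [0,[0.05,-0.02,0],0],
    [0,[0,0,0],0]
  ]
}}

```text
time_s: 14.45
ee_pos: [468.0, 243.9, 176.7]
orientation: [-0.562, 0.827, 0.0, -0.0]
force: [-9.1, 4.7, 5.2]
grip_width: -0.002
finger_force: 4.9
```

10.2 N along the push direction and rising steeply, so both studs have been reached. I back off and press once more.

>>> {"api": "apply_moves", "payload": {
  "plan": [
    [0,[-0.1,0.04,0],0],
    [0,[-0.1,0.04,0],0],
    [0,[0,0,0],0],
    [0,[0.1,-0.04,0],0],
    [0,[0,0,0],0]
  ]
}}

```text
time_s: 14.87
ee_pos: [467.7, 244.1, 176.6]
orientation: [-0.562, 0.827, 0.0, -0.0]
force: [-2.3, 1.0, 0.5]
grip_width: -0.003
finger_force: 1.0
```

>>> {"api": "apply_moves", "payload": {
  "plan": [
    [0,[0.05,-0.02,0],0],
    [0,[0,0,0],0]
  ]
}}

```text
time_s: 15.03
ee_pos: [467.8, 244.0, 176.6]
orientation: [-0.562, 0.827, 0.0, -0.0]
force: [-5.0, 1.9, 1.8]
grip_width: 0.001
finger_force: 2.7
```

>>> {"api": "apply_moves", "payload": {
  "plan": [
    [0,[0.03,-0.01,0],0],
    [0,[0,0,0],0]
  ]
}}

```text
time_s: 15.2
ee_pos: [467.9, 244.0, 176.6]
orientation: [-0.562, 0.827, 0.0, -0.0]
force: [-6.9, 3.4, 2.6]
grip_width: -0.0
finger_force: 3.7
```

>>> {"api": "apply_moves", "payload": {
  "plan": [
    [0,[0.04,-0.01,0],0],
    [0,[0,0,0],0]
  ]
}}

```text
time_s: 15.37
ee_pos: [468.1, 243.9, 176.6]
orientation: [-0.562, 0.827, 0.0, -0.001]
force: [-8.9, 4.6, 3.7]
grip_width: 0.004
finger_force: 5.0
```

Pressed twice to about 10 N. Now I withdraw straight back, rise, and look.

>>> {"api": "apply_moves", "payload": {
  "plan": [
    [0,[-0.1,0.04,0],0],
    [0,[-0.2,0.08,0],0],
    [0,[-0.6,0.24,0],0],
    [0,[-1.2,0.47,0],0],
    [0,[-1.4,0.55,0],0],
    [0,[-1.4,0.55,0.5],0],
    [0,[-1,0.4,2],0],
    [0,[0,0,2.5],0],
    [0,[0,0,2.5],0],
    [0,[0,0,2.5],0],
    [0,[0,0,1],0],
    [0,[0,0,0],0],
    [0,[0,0,0],0]
  ]
}}

```text
time_s: 16.45
ee_pos: [409.6, 267.1, 287.2]
orientation: [-0.562, 0.827, 0.0, 0.001]
force: [-0.0, -0.0, -0.7]
grip_width: 0.0
finger_force: 0.0
```

```bash
python3 chk.py w8
python3 - <<'E'
import cv2
p=cv2.imread("pics/w8.png");cv2.imwrite("pics/w8c.png",cv2.resize(p[80:400,0:340],None,fx=1.8,fy=1.8))
E
```

```text
[409.61666177 267.12105533 287.1864991 ] [-0.04580562 -0.0405014  -0.67346196]
block 2199 ((502.05828857421875, 230.06597900390625), (45.19171905517578, 203.16888427734375), 76.43345642089844) [444.34250464 241.87212186 178.12320196]
red 453 [119. 182.] ((503.00732421875, 190.2126007080078), 6.571536064147949) 30.19152393398656
red 287 [107. 292.] ((543.5050048828125, 246.27764892578125), 6.326010227203369) 30.201275185146017
yel 260 [187. 287.] ((498.2315368652344, 262.1400146484375), 5.332039833068848) 29.861757981212918
tool x,y -107.54706021864995 0.916240804408881 F along,lat -0.02777454511414955 -0.054471031184588375
holder x,y,r ((-0.19393229484558105, 0.2793893814086914), 31.407827377319336) 5128
```

View pics/w8c.png

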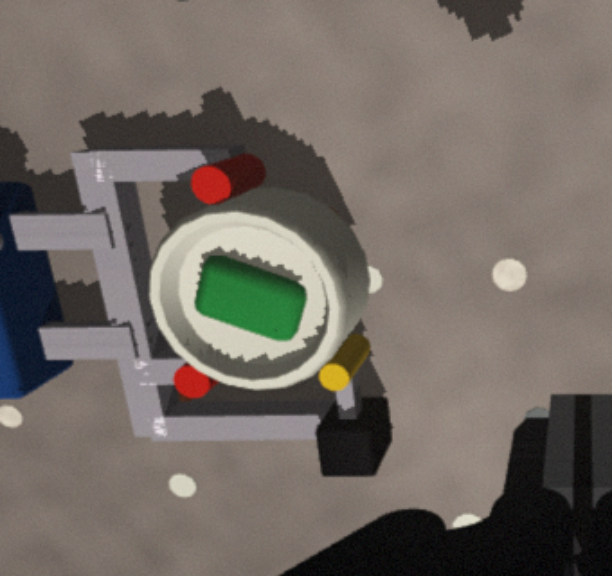

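The holder sits against both red studs (crop 210,183 and 193,380), with the roller (335,376) closed in behind it, and the fitted centre agrees. I hand in the job.

```bash
python3 -c "from rig import job_done;print(job_done())"
```

```text
the job is handed in; nothing more can be done
None
```

The soap holder sits in the blue nest against both red studs with the roller closed in behind it; it was pressed home twice at about 10 N, released, and the job is handed in (no verdict was returned).

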